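# Dispense one carrier plate from the gravity-fed stack

### The job

Take the lowest carrier plate from the dispenser: squeeze the red thumb lever on the pusher's handle and keep it squeezed while you slide the pusher forward to its stop, then take the end of the plate that comes out of the slot, draw the plate right out and set it down flat on the two black bars of the green rest, centred, its length straight across both bars. Leave the pusher locked at home again, with the other three plates dropped flat to the bottom of the dispenser, and do not shift the cream pot, the dropper bottle or the calculator.

Things in the scene. Friction and masses are not known exactly. Their poses are not given: they have to be found in the camera images.
- dispenser: Fixed grey and aluminium gravity-fed plate dispenser, 222 x 74 mm, walls to 89 mm high. Origin: on the worktop under the middle of the stack; +x is the way plates come out, z up. Walls: x -62 to 62 mm, y -32 to 32 mm outside, 114 x 54 mm inside; stack floor at 34 mm. The body ends at the front wall (x = 62 mm): free air beside and below a plate that sticks out. Pusher behind, to x = -160 mm.
- slot (a point): Middle of the exit slot in the dispenser's front wall: 62 mm ahead of its origin, 40 mm up, the height of the lowest plate's centre. The slot is 17 mm high, so only the lowest plate passes.
- pusher (a joint): Pusher travel along the dispenser's +x: 0 = home (rear stop), 0.050 m = front stop; friction under 10 N. Locked at home and at the front unless the red lever is squeezed; the lock catches only within 2 mm of a stop. Its blade pushes the lowest plate until about 40 mm sticks out of the front wall; it does not pull it back.
- thumb_lever (a joint): How far the red thumb lever on the handle is squeezed in: 0 = out (lock can catch), 0.007 m = fully in; the lock is free beyond 0.005 m. Its spring takes 6 N to start and 12 N to hold fully in.
- handle_grip (a point): Grip point on the pusher's upright black handle, 112 mm up, 132 mm behind the dispenser's origin at home; moves with the pusher. Handle 22 mm long (x), top at 137 mm. Post face 12 mm to the dispenser's -y side of this point, red lever's face 19 mm to its +y side (12 mm when squeezed: 24 mm wide, centred here). Lever 79 to 129 mm up. Pinch across, along y.
- plate_1_mid (a point): Centre of the lowest plate, the one to take out: a flat aluminium carrier plate with three blue spots on its top, 110 x 50 x 12 mm, about 0.17 kg. Its x axis runs along its length and points out of the dispenser at the start, z up.
- plate_2_mid (a point): Centre of the second plate of the stack, the same as the lowest; its x axis runs along its length.
- plate_3_mid (a point): Centre of the third plate of the stack, the same as the lowest; its x axis runs along its length.
- plate_4_mid (a point): Centre of the top plate of the stack, the same as the lowest; its x axis runs along its length.
- rest_top (a point): Centre of the fixed inspection rest, level with the tops of its two black rubber bars (26 mm up). Green base 120 x 84 x 8 mm; bars 10 mm wide, 62 mm long, along y, 20 mm either side of this point along x. A plate on it lies lengthwise along the rest's x (either way round), its centre 6 mm above this point.
- cream_pot_mid (a point): Centre of a round cream pot with blue base, 67 mm across, 26 mm high, a bystander.
- dropper_mid (a point): Centre of a brown dropper bottle, 33 mm across, 102 mm high, a bystander.
- pocket_calculator_mid (a point): Centre of a pocket calculator, 112 x 68 x 14 mm, a bystander.
There are look-alikes about, which are no part of the job. What is shaped like the part that bears plate_3_mid but orange is not meant.

How it is judged:
By the outcome, as a careful person would: the job done as asked, in the order asked, and still so for the second after the job is handed in, with the robot touching nothing.
It also fails if it takes over 54 s, if anything falls off the work surface, if the arm or the gripper's body presses on something with over 40 N, if the wrist force passes 120 N, or if a joint passes its speed limit or range.

### The arm

A 6-joint arm with a two-finger parallel gripper is mounted at the origin on a cart in front of the work surface, level with it; the furniture and walls round the work are solid. World frame = base frame: x ahead of the robot, y to its left, z up, the work surface at z = 0. Lengths are in mm, angles in rad, forces in N, time in s.
With the tool pointing down it reaches from about 300 to 775 mm from the base axis. Payload 14.6 kg.
Tool frame: the origin (TCP) lies on the centre line of the jaws, within the pads' length; the fingertips stand 19 mm ahead of it and the grasp point (between the pads) is the TCP (bot.tip_reach is the distance from the TCP to the fingertips, in mm); z points along the fingers, y is the line along which they close (so a half turn about z gives the same grasp; the last joint's range is limited). The gripper opens to 85 mm and grips with 20 to 120 N. Pads are 22 mm wide; open, the fingers measure 114 mm over their backs; the gripper's body (76 mm by 85 mm) begins 54 mm behind the grasp point. The pads swing forward as they close: fully open they stand 13 mm farther back than shut.
Start: joints at [1.034, 0.3, 1.521, -0, 1.321, -0.067], TCP at [248.985, 490.404, 224.981] pointing down, gripper open.
Joint ranges: [-3.03, 3.03], [-0.79, 2.21], [0.23, 2.52], [-1.04, 4.18], [0, 3.07], [-2.55, 2.55]. Speed limits (rad/s): [2.22, 2.22, 2.57, 3.14, 3.14, 3.14].

### API

Orientations are given as a unit quaternion [w, x, y, z].
In Python, from rig import bot gives the robot as it stands. Calls block until the motion is done:
- bot.move_to(position, orientation): joint-space move of the TCP to a pose.
- bot.servo_line(position, attitude=None, speed=150, until_force=None): straight line of the TCP; attitude=None keeps the orientation; speed is the mean speed in mm/s. With until_force (N) it stops when the force on the tool has changed by that much, and returns True; else False.
- bot.move_joints(angles): joint-space move.
- bot.move_gripper(opening, grip_force=None): finger opening in mm; grip_force is the grip in N (None keeps the last); returns when the fingers have stopped.
- bot.dwell(seconds).
- bot.ik(position, orientation): joint angles nearest the present ones, or None.
- bot.read_state(): the state.
- bot.read_camera(name): name is "scene" or "top"; returns a dict with "image" (400x640x3 uint8, blue, green, red), "depth" (400x640 float32, mm along the optical axis (not along the pixel's ray), 0 where there is no reading), "fovy" (degrees; the focal length in pixels is half the picture's height over the tangent of half this angle, whatever the lens; pixels are square), "cx", "cy" (the principal point, pixels), "k1" (the pictures are not rectified: a ray, as slopes to the right and down, at radius r is drawn at 1 + k1 r^2 times it, then the intrinsics apply), "eye" and "attitude" of the camera in the world. Camera axes: x right, y down, z forward; pixel columns grow to the right and rows downward; lengths in mm; the calibration is good to about 2 mm. A picture is of the moment at which its call begins.
A pose or a line that the arm cannot do raises bot.MotionError and nothing moves.
- bot.finish_job(): hands the job in, once; it reports no verdict.
The state is a dict: "clock": time; "joint_positions": joint angles; "qvel": joint speeds; "effort": joint torques, N m; "ee_pos": TCP position; "tool_rot": TCP orientation; "ft_force": force on the tool from outside, world axes, zero at the start; "moment": the same for the moment, N m; "grip_width": finger opening in mm.
Only numpy, scipy, OpenCV 4.12 (cv2) and the standard library are available. Lean on these libraries where they do the work, as an engineer would, in place of code of your own. Each camera call takes 0.05 s, during which the arm holds its last target. There are 200 camera calls.

## Working session

There is one attempt and no reset: what is moved stays moved. The work goes in short steps, each a Python script; the robot and the scene stay as the last script left them, time stands still between calls to the robot, and variables do not carry over. Pictures are saved under pics/ and viewed, on a budget of 10 in all, crops included, one or two more only if the job needs it, and the job is handed in when it is done.

```bash
ls; mkdir -p pics; cat > h.py <<'E'
import numpy as np, cv2
from scipy.spatial.transform import Rotation as R
from rig import bot
def quat(M): 
    q=R.from_matrix(M).as_quat(); return [q[3],q[0],q[1],q[2]]
def rot(q): return R.from_quat([q[1],q[2],q[3],q[0]]).as_matrix()
def cloud(c):
    h,w=c["depth"].shape; f=h/2/np.tan(np.radians(c["fovy"])/2)
    K=np.array([[f,0,c["cx"]],[0,f,c["cy"]],[0,0,1.]])
    v,u=np.mgrid[:h,:w].astype(float)
    n=cv2.undistortPoints(np.stack([u,v],-1).reshape(-1,1,2),K,np.array([c["k1"],0,0,0.])).reshape(h,w,2)
    d=c["depth"]; P=np.dstack([n*d[...,None],d])
    W=P@rot(c["attitude"]).T+np.array(c["eye"]); W[d==0]=np.nan
    return W
def down(a,tilt=0): # tool z down, closing axis y at yaw a in world
    y=np.array([np.cos(a),np.sin(a),0]); z=np.array([0,0,-1.]); return np.column_stack([np.cross(y,z),y,z])
E
python3 - <<'E'
from h import *
for n in ("scene","top"):
    c=bot.read_camera(n); cv2.imwrite(f"pics/{n}0.png",c["image"]); np.savez(f"{n}0.npz",W=cloud(c),I=c["image"])
    print(n,c["eye"],c["fovy"],c["k1"])
print(bot.read_state())
E
```

```text
pics
scene [-328.41575642 -567.89570664  594.54372583] 49.702392717631895 -0.050396638654387725
top [ 331.50345011  -42.60683512 1451.9276043 ] 47.24889448201271 -0.07081921927161616
{'clock': 0.1, 'joint_positions': array([ 1.03442945e+00,  3.00419523e-01,  1.52153910e+00,  1.41727818e-05,
        1.32070979e+00, -6.65828623e-02]), 'qvel': array([ 0.00043369, -0.00204714, -0.00191327,  0.00221169, -0.000731  ,
        0.00065892]), 'effort': array([ 3.72925251e-04, -5.44378138e+01, -3.62371302e+01, -5.95776510e-05,
        2.99467021e-03,  5.12913317e-06]), 'ee_pos': array([248.85685742, 490.22604849, 224.46737172]), 'tool_rot': array([-1.66267283e-04,  2.32739633e-01,  9.72538932e-01, -5.11582320e-04]), 'ft_force': array([ 0.8367725 ,  0.18797315, -0.34290592]), 'moment': array([ 0.00666475,  0.01221176, -0.02169516]), 'grip_width': 85.29479259063812}
```

View pics/scene0.png

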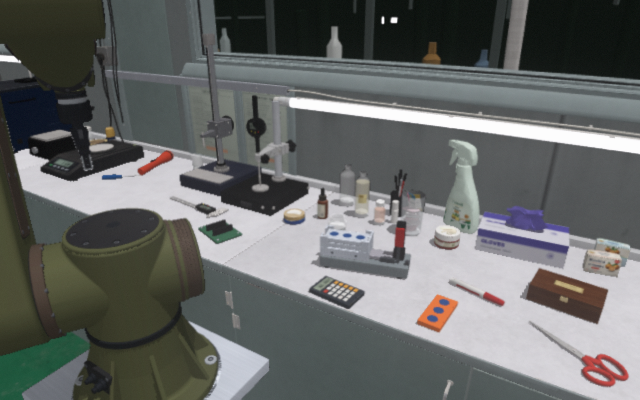

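View pics/top0.png

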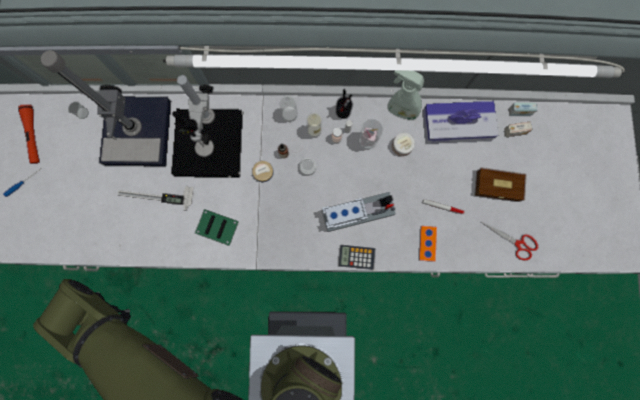

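```bash
python3 - <<'E'
from h import *
d=np.load("top0.npz"); W=d["W"]; I=d["I"]
def show(u,v): print((u,v),np.round(W[v,u],1))
for p in [(355,240),(345,211),(385,203),(217,226),(262,170),(283,151),(357,257),(404,144),(307,167),(440,220)]: show(*p)
def rect(u0,u1,v0,v1,z0,z1,mask=None):
    w=W[v0:v1,u0:u1]; m=(w[...,2]>z0)&(w[...,2]<z1)
    if mask is not None: m&=mask[v0:v1,u0:u1]
    p=w[m]; r=cv2.minAreaRect(p[:,:2].astype(np.float32)); print(len(p),np.round(np.median(p,0),1),r)
    return p
hsv=cv2.cvtColor(I,cv2.COLOR_BGR2HSV)
print("disp");rect(310,372,188,236,70,100)
print("base");rect(310,402,185,236,12,60)
print("handle");rect(370,400,190,220,110,150)
print("lever");rect(370,400,190,220,90,150,(hsv[...,2]>90)&(hsv[...,1]>150))
g=(hsv[...,0]>45)&(hsv[...,0]<90)&(hsv[...,1]>80)
print("green");rect(190,245,205,248,-10,40,g)
print("bars");rect(190,245,205,248,19,35,I.max(2)<60)
b=(hsv[...,0]>100)&(hsv[...,0]<130)&(hsv[...,1]>120)
n,l,s,c=cv2.connectedComponentsWithStats(b[188:236,310:372].astype(np.uint8))
for k in range(1,n): 
    if s[k,4]>8: print(c[k]+[310,188],s[k,4],np.round(np.median(W[188:236,310:372][l==k],0),1), np.mean(W[188:236,310:372][l==k],0))
cv2.imwrite("pics/a.png",np.hstack([cv2.resize(I[185:255,185:250],None,fx=6,fy=6,interpolation=2),cv2.resize(I[185:255,310:400],None,fx=4.5,fy=6,interpolation=2)]))
E
```

```text
(355, 240) [ 445.6 -161.5    1.5]
(345, 211) [ 526.  -124.1   85.9]
(385, 203) [ 549.  -242.4  106.6]
(217, 226) [481.8 275.8  15.2]
(262, 170) [662.7 138.4  26.3]
(283, 151) [714.4  69.5  70.1]
(357, 257) [ 391.7 -167.1   11.4]
(404, 144) [ 750.1 -314.    49. ]
(307, 167) [678.4  -4.9  11.2]
(440, 220) [ 513.  -434.5    4.2]
disp
731 [ 522.3 -124.6   83.4] ((521.4468383789062, -123.69969177246094), (64.01521301269531, 124.25179290771484), 14.852444648742676)
base
778 [ 533.1 -210.7   36.9] ((533.8339233398438, -169.53761291503906), (74.56424713134766, 219.21791076660156), 15.072840690612793)
handle
71 [ 553.3 -248.3  133.7] ((552.0549926757812, -248.6262664794922), (30.381990432739258, 21.889537811279297), 14.152348518371582)
lever
17 [ 539.3 -251.2  128.2] ((539.7330932617188, -252.3338165283203), (5.9392523765563965, 15.026090621948242), 3.6843552589416504)
green
746 [479.1 278.5   9.2] ((479.6489562988281, 279.05242919921875), (114.67829132080078, 78.18754577636719), 71.252197265625)
bars
140 [480.1 271.7  26.4] ((480.1822509765625, 279.4681396484375), (51.1094970703125, 61.2943115234375), 71.78598022460938)
[355.11111111 209.51851852] 27 [ 530.7 -154.7   84.7] [ 531.32224738 -154.86450907   83.75491048]
[344.32142857 212.32142857] 28 [ 523.1 -121.6   84.2] [ 522.31803901 -122.26144558   83.41495228]
[333.5 215. ] 26 [513.7 -89.6  83.9] [513.69018579 -89.6330197   83.20143684]
```

View pics/a.png

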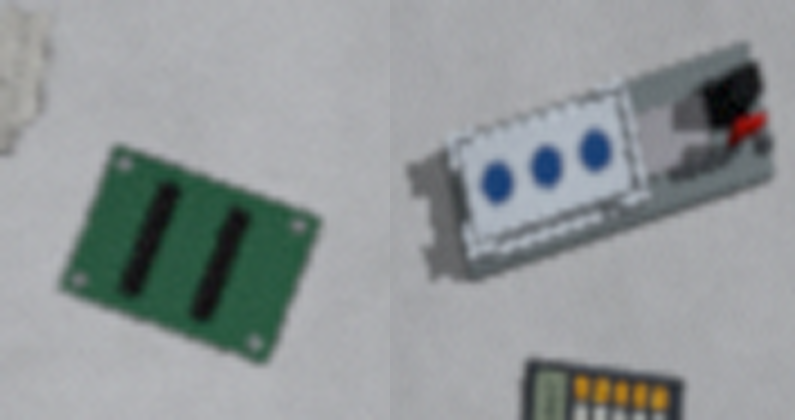

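The dispenser is at about (521.6, -123.4) with its +x at 105°. The rest is at (480.2, 279.5) with its x axis at 71.6°. Next I grip the handle.

```bash
cat >> h.py <<'E'
A=np.radians(105); C=np.array([521.6,-123.4,0])
def D(x,y,z): return C+np.array([np.cos(A)*x-np.sin(A)*y,np.sin(A)*x+np.cos(A)*y,z])
QD=None
def qd(): # closing axis along dispenser y
    return quat(down(A-np.pi/2))
def st():
    s=bot.read_state(); p=np.array(s["ee_pos"])-C; f=s["ft_force"]
    ex=np.array([np.cos(A),np.sin(A)]); ey=np.array([-ex[1],ex[0]])
    print("t %.1f"%s["clock"],"disp xyz",np.round([p[:2]@ex,p[:2]@ey,p[2]],1),"F",np.round([f[:2]@ex,f[:2]@ey,f[2]],1),"w %.1f"%s["grip_width"],"q",np.round(s["joint_positions"],2))
E
python3 - <<'E'
from h import *
for a in (A-np.pi/2,A+np.pi/2):
    for p in (D(-131.5,0,112),D(86,0,44),[480,300,44]): print(np.round(a,2),bot.ik(p,quat(down(a))))
for a in (71.6-90,71.6+90): print(bot.ik([490,320,40],quat(down(np.radians(a)))))
bot.move_to(D(-131.5,0,240),qd()); st()
bot.servo_line(D(-131.5,0,112),speed=120); st()
bot.move_gripper(34,20); st()
bot.move_gripper(15,60); st()
E
```

```text
0.26 [-4.83517403e-01  5.39036191e-01  1.45771996e+00 -4.44089210e-16
  1.14483650e+00 -7.45316791e-01]
0.26 [-1.53715945e-01  4.28364369e-01  1.81866654e+00 -4.44089210e-16
  8.94561742e-01 -4.15515333e-01]
0.26 [ 4.93894304e-01  5.46291285e-01  1.63066381e+00 -4.44089210e-16
  9.64637556e-01  2.32094916e-01]
3.4 [-4.83517403e-01  5.39036191e-01  1.45771996e+00 -4.44089210e-16
  1.14483650e+00  2.39627586e+00]
3.4 None
3.4 None
[ 5.15944396e-01  5.87588558e-01  1.57376964e+00 -4.44089210e-16
  9.80234455e-01  8.37084978e-01]
[ 5.15944396e-01  5.87588558e-01  1.57376964e+00 -4.44089210e-16
  9.80234455e-01 -2.30450768e+00]
t 2.9 disp xyz [-130.9   -0.4  240. ] F [-0.   0.4  0.1] w 85.4 q [-0.48  0.42  1.32  0.    1.4  -0.75]
t 4.1 disp xyz [-131.8   -0.3  112.8] F [ 0.3  0.1 -0.5] w 85.2 q [-0.48  0.54  1.46 -0.    1.15 -0.75]
t 4.7 disp xyz [-131.5    0.   112. ] F [0.4 0.  0.3] w 34.2 q [-0.48  0.54  1.46  0.    1.14 -0.75]
t 5.0 disp xyz [-131.3   -3.9  112.9] F [ -0.7 -31.7  -6.1] w 20.2 q [-0.48  0.54  1.45  0.    1.14 -0.75]
```

```bash
python3 - <<'E'
from h import *
bot.servo_line(D(-131.5,-4,112),speed=30); bot.dwell(.2); st()
for n in ("scene","top"):
    c=bot.read_camera(n); W=cloud(c); I=c["image"]; np.savez(f"{n}1.npz",W=W,I=I)
    if n=="scene": a=cv2.resize(I[180:300,290:430],None,fx=5,fy=5,interpolation=2)
cv2.imwrite("pics/g1.png",a)
E
```

```text
t 5.5 disp xyz [-131.5   -4.7  112.9] F [ 1.8 -4.4  5.6] w 19.3 q [-0.48  0.54  1.45  0.    1.15 -0.74]
```

View pics/g1.png

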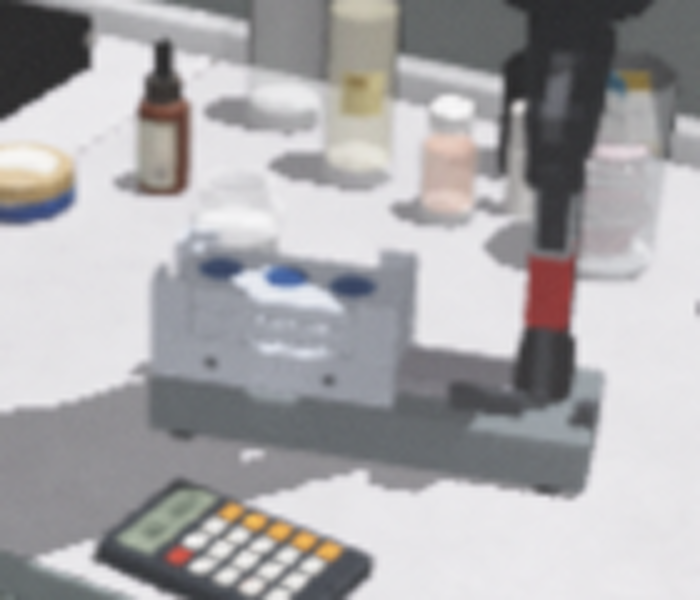

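The picture shows the jaws across the handle with the red lever (about 550, 290 in the crop) under the near finger. The pot, bottle and calculator have not moved. Next I slide the pusher forward.

```bash
python3 - <<'E'
from h import *
print(bot.servo_line(D(-79,-4.5,112),speed=40,until_force=35)); bot.dwell(.2); st()
c=bot.read_camera("scene"); I=c["image"]
c=bot.read_camera("top"); W=cloud(c); J=c["image"]; np.savez("top2.npz",W=W,I=J)
cv2.imwrite("pics/g2.png",np.hstack([cv2.resize(I[200:300,290:430],(560,400),interpolation=2)[:, :400],cv2.resize(J[180:250,300:370],(400,400),interpolation=2)]))
E
```

```text
False
t 7.2 disp xyz [-81.5  -4.6 112.9] F [-17.   -1.9   2.2] w 18.9 q [-0.41  0.48  1.54 -0.    1.11 -0.67]
```

View pics/g2.png

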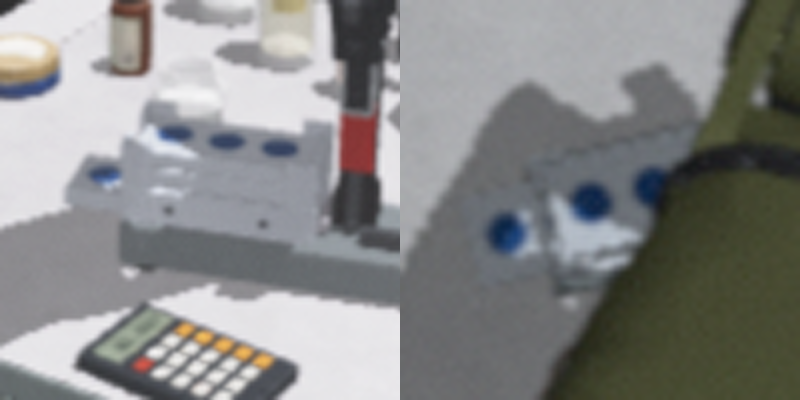

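The pusher has travelled the full 50 mm and is pressing on its stop, and one blue spot of the plate is outside the slot. I now slide it home, still squeezed, and release.

```bash
python3 - <<'E'
from h import *
print(bot.servo_line(D(-134,-4.5,112),speed=50,until_force=None)); bot.dwell(.2); st()
bot.move_gripper(60); bot.dwell(.1); st()
bot.servo_line(D(-131.5,-4.5,200),speed=200)
bot.move_to(D(88,-4.5,160),qd()); bot.servo_line(D(150,-4.5,160),speed=200); st()
c=bot.read_camera("scene"); I=c["image"]; np.savez("scene3.npz",W=cloud(c),I=I)
c=bot.read_camera("top"); W=cloud(c); J=c["image"]; np.savez("top3.npz",W=W,I=J)
cv2.imwrite("pics/g3.png",np.hstack([cv2.resize(I[200:300,290:430],(560,400),interpolation=2),cv2.resize(J[180:250,310:350],(229,400),interpolation=2)]))
E
```

```text
False
t 8.8 disp xyz [-131.8   -4.8  112.7] F [18.4  1.3 14.4] w 18.7 q [-0.48  0.55  1.44  0.    1.15 -0.74]
t 9.3 disp xyz [-134.1   -4.5  112. ] F [0.1 0.5 0.2] w 60.1 q [-0.48  0.55  1.44  0.    1.15 -0.74]
t 11.3 disp xyz [149.4  -4.8 160.1] F [-0.5 -0.6  0.1] w 60.0 q [-0.03  0.23  1.77 -0.    1.14 -0.29]
```

View pics/g3.png

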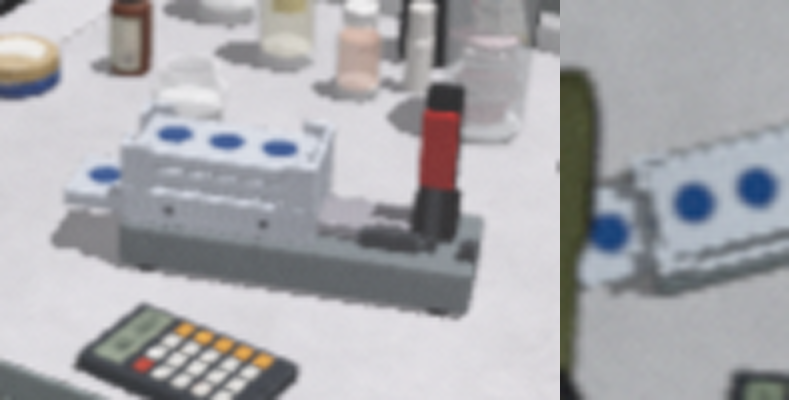

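Pusher is home and the plate sticks out about 40 mm. Next I grasp its end.

```bash
python3 - <<'E'
from h import *
bot.move_gripper(85)
bot.servo_line(D(89,-3,140),speed=200)
print(bot.servo_line(D(89,-3,43),speed=100,until_force=15)); st()
bot.move_gripper(60,30); st()
bot.move_gripper(40,40); bot.dwell(.1); st()
c=bot.read_camera("scene"); I=c["image"]
cv2.imwrite("pics/g4.png",cv2.resize(I[200:300,270:410],(700,500),interpolation=2))
E
```

```text
False
t 13.3 disp xyz [88.9 -3.4 43.6] F [ 0.6 -0.1  0.7] w 84.8 q [-0.15  0.43  1.81 -0.    0.89 -0.41]
t 13.7 disp xyz [89.  -3.1 43.2] F [-0.4  0.5  0.9] w 60.2 q [-0.15  0.43  1.81  0.    0.89 -0.41]
t 14.2 disp xyz [89. -3. 43.] F [ 0.4 -0.3  0.2] w 40.0 q [-0.15  0.43  1.81 -0.    0.89 -0.41]
```

View pics/g4.png

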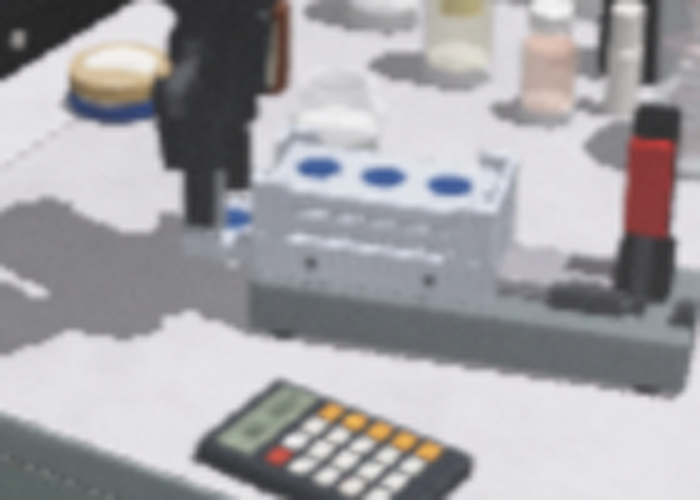

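```bash
python3 - <<'E'
from h import *
print("reach",bot.tip_reach); st()
for n in ("scene","top"):
    c=bot.read_camera(n); W=cloud(c)-C; I=c["image"]
    ex=np.array([np.cos(A),np.sin(A)]); L=np.dstack([W[...,0]*ex[0]+W[...,1]*ex[1],-W[...,0]*ex[1]+W[...,1]*ex[0],W[...,2]])
    m=(L[...,0]>64)&(L[...,0]<125)&(abs(L[...,1])<60)&(L[...,2]>10)&(L[...,2]<75)
    v,u=np.nonzero(m); print(n,len(u), u.min(),u.max(),v.min(),v.max())
    for vv in range(v.min(),v.max()+1,2):
        print(vv,[(int(x),*np.round(L[vv,x]).astype(int),int(I[vv,x].mean())) for x in u[v==vv][::3]])
E
```

```text
reach 19.0
t 14.2 disp xyz [89. -3. 43.] F [-0.5 -0.8  0.3] w 40.3 q [-0.15  0.43  1.81 -0.    0.89 -0.41]
scene 215 306 320 230 252
230 [(316, np.int64(88), np.int64(-21), np.int64(74), 52), (319, np.int64(81), np.int64(-25), np.int64(73), 84)]
232 [(316, np.int64(87), np.int64(-20), np.int64(69), 53), (319, np.int64(79), np.int64(-20), np.int64(71), 81)]
234 [(316, np.int64(88), np.int64(-21), np.int64(63), 54), (319, np.int64(80), np.int64(-23), np.int64(63), 82)]
236 [(316, np.int64(88), np.int64(-22), np.int64(57), 55), (319, np.int64(80), np.int64(-22), np.int64(58), 83)]
238 [(313, np.int64(82), np.int64(22), np.int64(74), 104)]
240 [(307, np.int64(95), np.int64(32), np.int64(72), 83), (310, np.int64(88), np.int64(30), np.int64(72), 54), (313, np.int64(81), np.int64(25), np.int64(70), 106), (316, np.int64(87), np.int64(-17), np.int64(47), 203), (319, np.int64(79), np.int64(-19), np.int64(47), 193)]
242 [(307, np.int64(96), np.int64(31), np.int64(65), 84), (310, np.int64(88), np.int64(30), np.int64(66), 55), (313, np.int64(82), np.int64(24), np.int64(63), 106), (316, np.int64(8
[... 769 characters left out ...]
), np.int64(23), np.int64(45), 146), (315, np.int64(78), np.int64(20), np.int64(45), 201), (318, np.int64(70), np.int64(20), np.int64(46), 140)]
250 [(307, np.int64(99), np.int64(21), np.int64(36), 147), (310, np.int64(91), np.int64(23), np.int64(38), 146), (313, np.int64(84), np.int64(19), np.int64(37), 152), (316, np.int64(75), np.int64(22), np.int64(40), 149), (319, np.int64(66), np.int64(23), np.int64(43), 148)]
252 [(319, np.int64(66), np.int64(23), np.int64(36), 144)]Traceback (most recent call last):
  File "<stdin>", line 7, in <module>
    return umr_minimum(a, axis, None, out, keepdims, initial, where)
ValueError: zero-size array to reduction operation minimum which has no identity
```

```bash
python3 - <<'E'
from h import *
ex=np.array([np.cos(A),np.sin(A)])
c=bot.read_camera("scene"); W=cloud(c)-C; I=c["image"]
L=np.dstack([W[...,0]*ex[0]+W[...,1]*ex[1],-W[...,0]*ex[1]+W[...,1]*ex[0],W[...,2]])
for z in range(48,200,8):
    m=(L[...,0]>40)&(L[...,0]<160)&(abs(L[...,1])<75)&(abs(L[...,2]-z)<4)&(I.max(2)<130)
    if m.any(): p=L[m]; print(z,len(p),"x",np.round(np.percentile(p[:,0],[3,97])),"y",np.round(np.percentile(p[:,1],[3,50,97])))
s=bot.read_state(); print(np.round(s["tool_rot"],3))
cv2.imwrite("pics/g5.png",cv2.resize(I[130:270,260:380],(600,700)[::1],interpolation=2)[:600])
E
```

```text
48 1 x [102. 102.] y [13. 13. 13.]
56 20 x [80. 97.] y [-26.   1.  27.]
64 30 x [80. 96.] y [-25.  28.  33.]
72 31 x [79. 96.] y [-25.  26.  34.]
80 37 x [79. 96.] y [-24.  24.  33.]
88 27 x [78. 93.] y [-26.  20.  34.]
96 22 x [75. 98.] y [-36.  26.  47.]
104 63 x [76. 99.] y [-44.  38.  51.]
112 33 x [74. 99.] y [-50.  41.  54.]
120 62 x [72. 99.] y [-60.  25.  56.]
128 63 x [71. 98.] y [-58.  49.  59.]
136 59 x [ 72. 101.] y [-57.  21.  62.]
144 71 x [ 69. 105.] y [-55.  31.  66.]
152 98 x [ 69. 101.] y [-14.  40.  65.]
160 65 x [71. 97.] y [-14.  35.  45.]
168 38 x [77. 97.] y [ 7. 33. 37.]
176 34 x [ 55. 101.] y [ 6. 34. 36.]
184 85 x [ 53. 117.] y [ 6. 29. 36.]
192 91 x [ 53. 118.] y [ 6. 30. 35.]
[-0.     0.609  0.793 -0.   ]
```

View pics/g5.png

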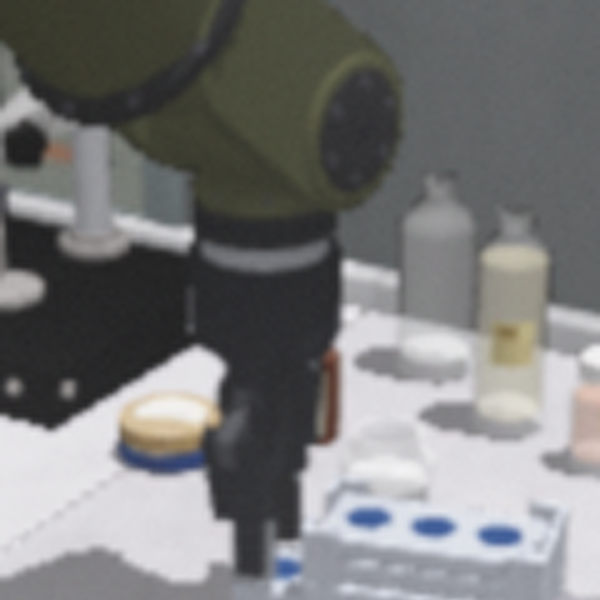

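The fingertips really stand near z = 53, above the plate, so they are about 23 mm shorter than the tool frame claims. The body is at z ≥ 170, well clear of the walls. I open, go lower and grasp again.

```bash
python3 - <<'E'
from h import *
bot.move_gripper(75); 
print(bot.servo_line(D(89,-4,19),speed=60,until_force=10)); st()
bot.move_gripper(30,40); bot.dwell(.1); st()
c=bot.read_camera("scene"); I=c["image"]
cv2.imwrite("pics/g6.png",cv2.resize(I[200:280,270:390],(600,400),interpolation=2))
E
```

```text
False
t 15.3 disp xyz [89.  -3.9 18.7] F [0.6 0.8 0.6] w 75.1 q [-0.15  0.48  1.82  0.    0.84 -0.41]
t 15.8 disp xyz [88.9 -4.2 19.5] F [-0.   0.8  5.6] w 49.0 q [-0.15  0.48  1.82 -0.    0.84 -0.41]
```

View pics/g6.png

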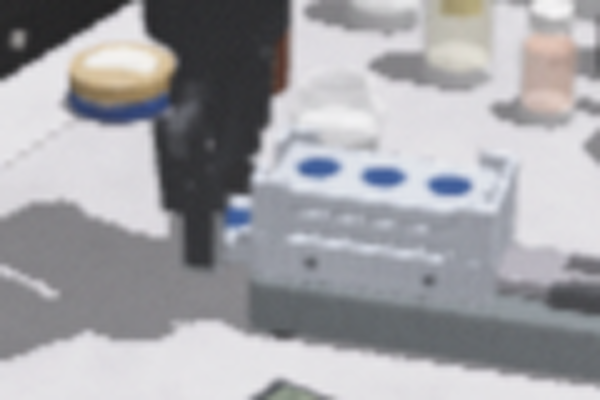

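Gripped at 49 mm and centred (lateral force 0.8 N). Drawing it out.

```bash
python3 - <<'E'
from h import *
bot.move_gripper(30,80); st()
print(bot.servo_line(D(125,-4,19.5),speed=60,until_force=40)); st()
print(bot.servo_line(D(190,-4,19.5),speed=80,until_force=40)); st()
bot.servo_line(D(190,-4,60),speed=120); bot.dwell(.2); st()
c=bot.read_camera("scene"); I=c["image"]; np.savez("scene7.npz",W=cloud(c),I=I)
c=bot.read_camera("top"); J=c["image"]; np.savez("top7.npz",W=cloud(c),I=J)
cv2.imwrite("pics/g7.png",np.hstack([cv2.resize(I[190:290,240:420],(540,300),interpolation=2),cv2.resize(J[170:250,280:350],(262,300),interpolation=2)]))
E
```

```text
t 16.1 disp xyz [88.8 -4.3 19.8] F [0.9 2.9 9. ] w 48.2 q [-0.15  0.48  1.82 -0.    0.85 -0.41]
False
t 16.8 disp xyz [125.2  -4.1  19.6] F [ 4.6 -0.2  2.5] w 48.1 q [-0.08  0.46  1.85  0.    0.83 -0.34]
False
t 17.8 disp xyz [189.8  -4.   19.5] F [ 0.3  0.1 -1.9] w 48.4 q [ 0.05  0.44  1.88 -0.    0.82 -0.21]
t 18.4 disp xyz [190.   -3.6  59.2] F [ 0.2 -0.8 -1.7] w 48.6 q [ 0.05  0.36  1.87  0.    0.91 -0.21]
```

View pics/g7.png

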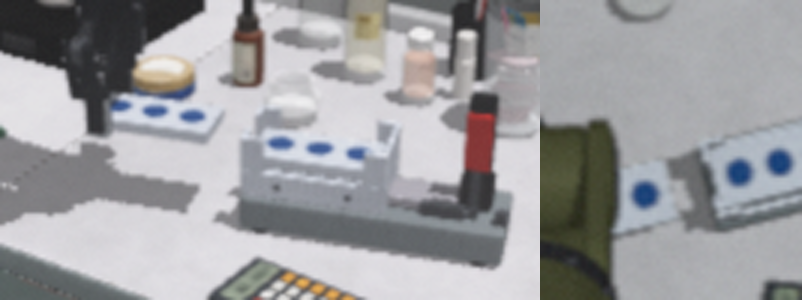

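```bash
python3 - <<'E'
from h import *
ex=np.array([np.cos(A),np.sin(A)])
for n in("scene","top"):
    d=np.load(n+"7.npz"); W=d["W"]-C; I=d["I"]
    L=np.dstack([W[...,0]*ex[0]+W[...,1]*ex[1],-W[...,0]*ex[1]+W[...,1]*ex[0],W[...,2]])
    m=(L[...,0]>75)&(L[...,0]<215)&(abs(L[...,1])<40)&(L[...,2]>76)&(L[...,2]<92)&(I.max(2)>120)
    p=L[m]; A_=np.c_[p[:,:2],np.ones(len(p))]; k,*_=np.linalg.lstsq(A_,p[:,2],rcond=None)
    print(n,len(p),"slope",k,"z at 150",k@[150,0,1]); print(np.percentile(p[:,0],[0,2]),np.percentile(p[:,1],[1,99]))
    hsv=cv2.cvtColor(I,cv2.COLOR_BGR2HSV); b=((hsv[...,0]>100)&(hsv[...,0]<130)&(hsv[...,1]>120)&(L[...,0]>65)&(L[...,0]<230)&(abs(L[...,1])<40)&(L[...,2]>60)).astype(np.uint8)
    k,l,s,c=cv2.connectedComponentsWithStats(b)
    for j in range(1,k):
        if s[j,4]>5: print(c[j],s[j,4],np.round(L[l==j].mean(0),1))
    m=(abs(L[...,0])<62)&(abs(L[...,1])<27)&(L[...,2]>60)&(I.max(2)>60); p=L[m]; k,*_=np.linalg.lstsq(np.c_[p[:,:2],np.ones(len(p))],p[:,2],rcond=None); print("stack",np.round(np.median(p[:,2]),1),k)
E
```

```text
scene 441 slope [ 1.62560753e-02 -7.02359174e-02  8.27433686e+01] z at 150 85.1817798667337
[91.94504226 92.76273024] [-27.07145315  25.40751417]
[279.77777778 224.55555556] 9 [181.1  -2.9  86.3]
[291.5 226.5] 12 [147.9  -1.1  86.1]
[303.72727273 228.45454545] 11 [114.    0.2  85.9]
stack 70.5 [-2.35693223e-03 -9.15573365e-02  7.18604608e+01]
top 227 slope [ 2.02310811e-02 -2.89157615e-02  8.38693997e+01] z at 150 86.90406183512819
[93.21087234 93.97345616] [-24.58886416  24.52945215]
[307.67857143 221.32142857] 28 [114.9  -1.   87.1]
stack 71.2 [-2.62101212e-02 -1.49186886e-02  7.21121146e+01]
```

Plate is held level, and the stack has dropped flat (top at about 71 mm, flat slope). Moving over the rest and measuring there.

```bash
cat >> h.py <<'E'
TH=np.radians(71.6); RC=np.array([480.2,279.5,0]); U=np.array([np.cos(TH),np.sin(TH),0]); V=np.array([-U[1],U[0],0])
def look(tag,zlo,zhi):
    for n in("scene","top"):
        c=bot.read_camera(n); W=cloud(c)-RC; I=c["image"]; np.savez(n+tag+".npz",W=W+RC,I=I)
        L=np.dstack([W@U,W@V,W[...,2]])
        hsv=cv2.cvtColor(I,cv2.COLOR_BGR2HSV)
        near=(abs(L[...,0])<75)&(abs(L[...,1])<50)&(L[...,2]>zlo)&(L[...,2]<zhi)
        p=L[near&(I.max(2)>120)]
        if len(p): print(n,len(p),"z",np.round(np.median(p[:,2]),1),"x",np.round(np.percentile(p[:,0],[0,1,99,100]),1),"y",np.round(np.percentile(p[:,1],[1,99]),1),cv2.minAreaRect(p[:,:2].astype(np.float32)))
        b=(near&(hsv[...,0]>100)&(hsv[...,0]<130)&(hsv[...,1]>120)).astype(np.uint8)
        k,l,s,cc=cv2.connectedComponentsWithStats(b)
        for j in range(1,k):
            if s[j,4]>5: print("  spot",np.round(cc[j],1),s[j,4],np.round(L[l==j].mean(0),1))
    return
E
python3 - <<'E'
from h import *
q=quat(down(TH-np.pi/2)); T=RC+42*U+[3.2,.85,0]
bot.move_to(T+[0,0,50],q); bot.dwell(.3); st()
look("8",50,95)
E
```

```text
t 19.9 disp xyz [434.2 -90.9  50.2] F [ 0.2 -0.  -0.9] w 48.2 q [ 0.51  0.58  1.55 -0.    1.01  0.83]
scene 362 z 76.7 x [-57.4 -56.3  52.8  54.4] y [-26.4  24.2] ((-1.5881118774414062, -5.036952972412109), (111.85662841796875, 66.0440444946289), 1.0162359476089478)
  spot [217.8 208.7] 6 [-2.1 -2.  77.6]
  spot [223.  212.5] 8 [-32.6  -1.9  76.3]
top 340 z 76.9 x [-55.2 -53.9  26.   31.1] y [-25.1  23.8] ((-11.979913711547852, -0.4970531463623047), (49.904441833496094, 86.398681640625), 89.76324462890625)
  spot [210.9 224.1] 28 [ 1.5 -0.1 77.9]
  spot [221.5 227.8] 28 [-32.8  -0.4  76.3]
```

```bash
python3 - <<'E'
from h import *
T=RC+42*U+[3.2,.85,0]
bot.servo_line(T+[0,0,17],speed=80); bot.dwell(.1); st()
print(bot.servo_line(T+[0,0,8.5],speed=15,until_force=5)); bot.dwell(.1); st()
look("9",24,50)
I=np.load("scene9.npz")["I"]; J=np.load("top9.npz")["I"]
cv2.imwrite("pics/g9.png",np.hstack([cv2.resize(I[190:270,160:270],(412,300),interpolation=2),cv2.resize(J[190:260,180:260],(343,300),interpolation=2)]))
E
```

```text
t 20.6 disp xyz [435.  -91.   17.4] F [-0.1  0.5 -2. ] w 48.4 q [ 0.51  0.63  1.56 -0.    0.95  0.83]
True
t 21.2 disp xyz [435.  -90.9  11.7] F [-0.6  1.9  7.3] w 48.3 q [ 0.51  0.64  1.56 -0.    0.94  0.83]
scene 359 z 38.7 x [-57.9 -56.2  53.9  58.6] y [-32.9  24.4] ((-2.4646682739257812, -2.8973159790039062), (61.104251861572266, 118.42955017089844), 80.77009582519531)
  spot [213.  216.5] 8 [34.1 -0.8 39.7]
  spot [218.  220.5] 8 [ 0.7  0.4 39.3]
  spot [223.8 224.4] 9 [-31.2  -1.   38.1]
top 319 z 38.8 x [-55.  -53.8  27.6  29.9] y [-24.7  24.2] ((-12.520702362060547, 0.026607513427734375), (49.78160095214844, 84.9641342163086), 89.88182067871094)
  spot [213.5 225.4] 28 [ 2.2 -0.2 39.7]
  spot [223.7 229. ] 24 [-31.9  -0.3  38.6]
```

View pics/g9.png

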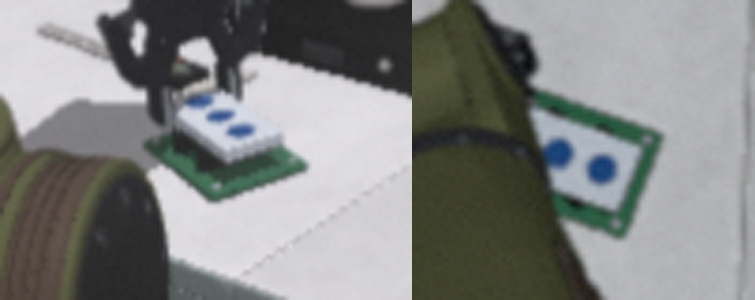

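Seated on the bars, centred to about 1 mm. Releasing and backing off for the final check.

```bash
python3 - <<'E'
from h import *
T=RC+42*U+[3.2,.85,0]
bot.move_gripper(62); bot.dwell(.1); bot.move_gripper(75); st()
bot.servo_line(T+[0,0,120],speed=120)
bot.move_to([300,430,230],quat(down(TH-np.pi/2))); bot.dwell(.3); st()
look("10",24,50)
W0=np.load("top0.npz")["I"].astype(int); I=np.load("scene10.npz")["I"]; J=np.load("top10.npz")["I"]
W=np.load("top10.npz")["W"]-RC; 
L=np.dstack([W@U,W@V,W[...,2]]); g=cv2.cvtColor(J,cv2.COLOR_BGR2HSV); m=(g[...,0]>45)&(g[...,0]<90)&(g[...,1]>80)&(abs(L[...,0])<75)&(abs(L[...,1])<55)&(L[...,2]>-5)
print("green",cv2.minAreaRect(L[m][:,:2].astype(np.float32)))
W=np.load("top10.npz")["W"]-C; ex=np.array([np.cos(A),np.sin(A),0]); ey=np.array([-ex[1],ex[0],0]); L=np.dstack([W@ex,W@ey,W[...,2]])
for nm,m in (("handle",(L[...,0]<-65)&(L[...,0]>-170)&(abs(L[...,1])<37)&(L[...,2]>110)),("stack",(abs(L[...,0])<50)&(abs(L[...,1])<22)&(L[...,2]>30))):
    p=L[m]; k,*_=np.linalg.lstsq(np.c_[p[:,:2],np.ones(len(p))],p[:,2],rcond=None); print(nm,np.round(np.median(p,0),1),cv2.minAreaRect(p[:,:2].astype(np.float32)),np.round(k,3))
cv2.imwrite("pics/g10.png",np.hstack([cv2.resize(I[180:310,160:430],(480,231),interpolation=2),cv2.resize(J[130:275,185:410],(320,231)[:2],interpolation=2)]))
for nm,(u0,u1,v0,v1) in dict(calc=(335,380,240,272),pot=(248,276,158,184),drop=(272,296,138,162)).items():
    print(nm,"mean diff",np.abs(J[v0:v1,u0:u1].astype(int)-W0[v0:v1,u0:u1]).mean())
E
```

```text
t 21.9 disp xyz [434.9 -90.4  10.9] F [-1.   0.2  0.1] w 74.9 q [0.51 0.64 1.56 0.   0.94 0.83]
t 24.3 disp xyz [591.4  70.4 229.5] F [ 0.7  0.1 -0.6] w 75.0 q [ 0.89  0.24  1.59 -0.    1.32  1.21]
scene 380 z 38.6 x [-57.  -55.8  55.1  58.6] y [-25.9  25.2] ((0.8717994689941406, -0.8521862030029297), (53.0253791809082, 115.51356506347656), 89.54644775390625)
  spot [212.8 216.7] 6 [33.   0.3 39.9]
  spot [218.  220.5] 8 [ 1.1  0.2 39.1]
  spot [224.  224.5] 8 [-33.5  -0.5  39. ]
top 510 z 38.9 x [-54.  -52.8  55.4  58.2] y [-24.7  24.3] ((1.963165283203125, -0.2043933868408203), (50.012290954589844, 111.98072052001953), 89.37216186523438)
  spot [203.7 221.7] 28 [35.6 -0.8 38.5]
  spot [213.7 225.3] 26 [ 1.9 -0.5 38.5]
  spot [223.7 229. ] 24 [-32.3  -0.2  40.3]
green ((-5.760051727294922, 0.5586585998535156), (106.0696029663086, 78.07772827148438), 0.23213915526866913)
handle [-128.3    1.6  133.9] ((-128.57345581054688, 3.2242565155029297), (21.604869842529297, 30.399168014526367), 1.1639299392700195) [ -0.241  -0.315 101.44 ]
stack [-0.2 -0.1 70.8] ((0.04138946533203125, -0.013029098510742188), (43.90309524536133, 99.83406066894531), 89.96272277832031) [ 5.0000e-03 -8.0000e-03  7.0895e+01]
calc mean diff 1.3949074074074075
pot mean diff 1.2664835164835164
drop mean diff 1.3512731481481481
```

View pics/g10.png

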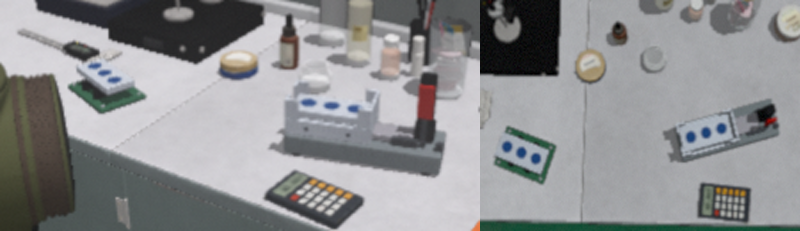

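```bash
python3 -c "
from h import *
bot.finish_job()"
```

```text
the job is handed in; nothing more can be done
```

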